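# Seat the filter cell on the mineral analyser

## Robot

A 7-joint arm with a two-finger parallel gripper is mounted at the origin on the work surface. World frame = base frame: x ahead of the robot, y to its left, z up, the work surface at z = 0. Lengths are in m, angles in rad, forces in N, time in s.
With the tool pointing down it reaches from about 0.35 to 0.9 m from the base axis. Payload 8.1 kg.
Tool frame: the origin (TCP) lies at the very end of the fingers, on their centre line; the grasp point (between the pads) lies 19 mm behind it; z points along the fingers, y is the line along which they close (so a half turn about z gives the same grasp; the last joint's range is limited). The gripper opens to 92 mm and grips with 3 to 60 N. Pads are 19 mm wide; open, the fingers measure 130 mm over their backs; the gripper's body (75 mm by 190 mm) begins 47 mm behind the grasp point.
Start: joints at [-1.289, 0.434, 0.025, 1.573, -0.012, 1.134, -0.075], TCP at [0.235, 0.579, 0.227] pointing down, gripper open.
Joint ranges: [-2.62, 2.62], [-0.44, 2.09], [-1.27, 1.32], [0.08, 2.57], [-1.32, 4.46], [0.12, 2], [-2.74, 2.74]. Speed limits (rad/s): [2.22, 2.22, 3.01, 3.01, 3.14, 3.14, 3.14].

## Interface

Orientations are given as a rotation vector (axis times angle).
In Python, from cell import arm gives the robot as it stands.
- The arm moves only by the tool drive_tool, never from a script. Its argument "targets" is a list of rows, each a list of 7 numbers: the turn, a rotation vector about the world's x, y, z in units of 5 degrees (1.0 is 5 degrees), then the shift along the world's x, y, z in units of 40 mm (1.0 is 40 mm), then the opening, from 0 (shut) to 1 (fully open). In form: [[wx, wy, wz, dx, dy, dz, fingers], ...]. A call has 1 to 5 rows; each row is the pose to reach, as a shift and turn from the pose commanded when the call began; what a row does not reach only later rows make up. A row lasts 1/10 s, in which the tool goes at most 50 mm and 8.59 degrees, less where a joint would pass 70% of its speed; a pose out of reach is approached as far as the arm can. A call with a gripper value outside its range is refused whole. The fingers move at their own pace and stop on an object; "force" is the grip in N (left out, the last holds). Time passes only in rows, so rows that repeat a pose let the fingers close. It gives the time, the measured TCP pose, the force, the opening and the grip force at its end, in the units of the state.
- arm.observe(): the state, without advancing time (a new reading comes with each control period).
- arm.get_image(name): name is "side" or "top"; returns a dict with "pixels" (420x560x3 uint8, red, green, blue), "intrinsics" (3x3 intrinsics, pixels), "rvec" (rotation vector, rad) and "tvec" (3), from world to camera coordinates, as OpenCV has them. Camera axes: x right, y down, z forward; pixel columns grow to the right and rows downward; lengths in m; the calibration is good to about 2 mm. A picture is of the moment at which its call begins. There is no depth.
- arm.sign_off(): hands the job in; it is judged then, once.
The state is a dict: "clock": time; "joints": joint angles; "dq": joint speeds; "joint_efforts": joint torques, N m; "position": TCP position; "ee_rot": TCP orientation; "force": force on the tool from outside, world axes, zero at the start; "ft_torque": the same for the moment, N m; "width": opening from 0.0 (shut) to 1.0 (fully open); "gripper_force": force on a finger pad.
Only numpy, scipy, OpenCV 4.12 (cv2) and the standard library are available. Lean on these libraries where they do the work, as an engineer would, in place of code of your own. Each camera call takes 0.05 s, during which the arm holds its last target. There are 200 camera calls.

## Task

Pull the instrument drawer open by its handle, take out the knurled filter cell (the tall ribbed one) and set it, open end down, over the upright spigot of the analyser's port; turn it until the keyways hidden in its bore drop over the spigot's pins, then push it fully home against the spring. Finish while still holding it pushed home: do not let go, it would spring back up. Leave the loupe in the drawer and do not shift the samples, brush, bottle, plate and specimen box on the bench.

Things in the scene. Friction and masses are not known exactly. Their poses are not given: they have to be found in the camera images.
- cabinet_drawer0 (a joint): the drawer of the low drawer unit, its opening in m: 0 shut, at most 0.166; 0.14 lets the cell be lifted out freely. It slides level towards the robot, along the -x axis of cabinet_drawer0_handle; a few N move it and it stays where it is left
- cabinet: the drawer unit, grey with a white drawer front, 240 deep (x) x 280 wide (y) x 100 mm high; x points to its back. Origin under its centre. The drawer's side walls reach 78 mm above the bench, its front panel 88 mm, its inner floor 22 mm
- cabinet_drawer0_handle (a point): middle of the drawer's handle, a level steel bar of 11 mm diameter and 120 mm length along this frame's y axis, 35 mm in front of the drawer's front, about 62 mm above the bench; x points into the drawer unit, z up
- cell: the filter cell: round black metal cap, knurled all round, standing open end down on the drawer's floor; 52 mm diameter, 46 mm tall, 130 to 210 g. Origin: centre of its underside; z up along its axis. Its axis is 50 to 75 mm behind the inside of the drawer's front; beside it across the drawer (y) 25 mm or more are free
- cell_top (a point): centre of the cell's flat top (amber window), 46 mm above its underside. The top 18 mm of the cell are solid; below is a 28 mm deep bore of 32 mm diameter with three keyways along its whole depth, 120 degrees apart, 8 mm wide, open at the underside, unseen from outside. Their direction about the axis is not told
- port_seat (a point): the analyser's port: centre of the top of a round aluminium flange, 68 mm diameter, 90 mm above the bench; z up, x to the analyser's back, where a part 130 mm high begins 115 mm behind the port. On this axis a fixed steel spigot, 28 mm diameter, tapered to 20 mm over its top 7 mm, stands 25 mm above the flange. Home is the cell's underside on the flange
- port_pins (a point): point on the spigot's axis level with the tops of its three brass pins, 14 mm above the flange. The pins, 4 mm thick, 120 degrees apart, reach 20 mm from the axis; their direction varies and is not told (seen from above). An unkeyed cell rests on them and turns freely either way; within about 6 degrees of a matching angle, one every 120 degrees, it can drop 8 mm over them onto the spring ring
- ejector (a joint): the steel spring ring round the spigot's foot, 40 mm diameter: how far it is pressed down, in m. 0: free, its top 6 mm above the flange. 0.006: flush with the flange, when the cell is home. It pushes up with 5 N when free and 10 N when flush, so the cell comes up 6 mm when nothing holds it down
- loupe: smooth low aluminium disc (a folded hand lens), 40 mm diameter, 16 mm high, also in the drawer; to be left there; origin under its centre
- rock_cabinet: dark mineral sample, about 55 x 45 x 36 mm, on the drawer unit's top; a bystander; origin under its centre
- rock_analyser: pale green mineral sample, about 45 x 40 x 32 mm, on the analyser's raised rear part; a bystander; origin under its centre
- rock_plate: blue-black mineral sample, about 45 x 35 x 30 mm, on the white plate; a bystander; origin under its centre
- streak_plate: white ceramic streak plate, 170 x 150 x 30 mm; a bystander; origin under its centre
- brush: wooden brush, 140 mm long and 42 mm wide and 20 mm high, lying on the bench between drawer unit and analyser along its own x axis; a bystander
- bottle: amber glass bottle, 56 mm diameter, 110 mm tall; a bystander; origin under its centre
- specimen_box: clear specimen box, 100 x 200 mm, with its lid standing open to 130 mm; a bystander; origin under its centre

How it is judged:
On the way, in this order (a step that is already met when the one before it is completed fails the run):
1. the drawer is pulled open by at least 100 mm (value of joint cabinet_drawer0 above 0.1 m), for 0.2 s.
2. the filter cell is lifted out of the drawer (height (world z) of cell above 0.1 m), for 0.1 s.
3. the cell is turned until it has dropped over the pins (z of cell in the frame of port_seat below 0.01 m and horizontal distance between cell and port_seat below 0.004 m and angle between cell's own z axis and vertical below 0.12 rad), for 0.1 s.
At the end, for the whole second after the job is handed in: The robot still holds the cell pushed home over the pins: its underside within 2 mm of the flange, within 4 mm of the port's axis, upright within 0.08 rad, the spring ring pressed by more than 4.2 mm of its 6 mm, the cell at rest, and the gripper bearing on it with more than 2 N (z of cell in the frame of port_seat below 0.002 m and horizontal distance between cell and port_seat below 0.004 m and angle between cell's own z axis and vertical below 0.08 rad and value of joint ejector above 0.0042 m and linear speed of cell below 0.02 m/s and contact force between any of the fingers, the arm and cell above 2 N); the arm keeps its last pose, push and grip.
It fails at once if a thing on the bench (sample, plate, brush, bottle, specimen box) is shifted by more than 30 mm (distance of any of rock_cabinet, rock_analyser, rock_plate, streak_plate, brush, bottle, specimen_box from where it was at the start of the episode above 0.03 m).
It fails at once if the loupe is lifted out of the drawer (height (world z) of loupe above 0.08 m).
It also fails if it takes over 67 s, if anything falls off the work surface, if the arm or the gripper's body presses on something with over 40 N, if the wrist force passes 120 N, or if a joint passes its speed limit or range.

## Working session

There is one attempt and no reset: what is moved stays moved. The work goes in short steps, Python scripts to look and compute and a tool call to move; the robot and the scene stay as the last step left them, time stands still between calls to the robot, and variables do not carry over. Pictures are saved under pics/ and viewed, at most 10 in all, crops included, and the job is handed in when it is done.

Besides the shell and the picture viewer there is one more tool, called after "Call:" as a command line: name --pt "numbers of a row" for each row, then --argument value for the rest. drive_tool: Moves the arm, as the interface text tells. Its arguments: {"type":"object","properties":{"targets":{"type":"array"},"force":{"type":"number"}},"required":["targets"]}

```bash
mkdir -p pics; cat > h.py <<'E'
import cv2,numpy as np
from cell import arm
def grab(n,f=None):
    im=arm.get_image(n)
    if f: cv2.imwrite(f,im["pixels"][:,:,::-1])
    return im
def proj(im,P):
    return cv2.projectPoints(np.array(P,float).reshape(-1,1,3),np.array(im["rvec"]),np.array(im["tvec"]),np.array(im["intrinsics"]),None)[0].reshape(-1,2)
def ray(im,uv):
    R=cv2.Rodrigues(np.array(im["rvec"],float))[0];t=np.array(im["tvec"],float).ravel()
    d=R.T@np.linalg.inv(np.array(im["intrinsics"]))@np.array([uv[0],uv[1],1.]);return -R.T@t,d/np.linalg.norm(d)
def onz(im,uv,z):
    c,d=ray(im,uv);return c+d*(z-c[2])/d[2]
def tri(a,ua,b,ub):
    c1,d1=ray(a,ua);c2,d2=ray(b,ub)
    s=np.linalg.lstsq(np.c_[d1,-d2],c2-c1,rcond=None)[0];p,q=c1+d1*s[0],c2+d2*s[1]
    return (p+q)/2,np.linalg.norm(p-q)
E
python3 - <<'E'
from h import *
for n in("side","top"):
    im=grab(n,f"pics/{n}0.png");print(n,ray(im,(280,210)),np.array(im["intrinsics"])[0])
s=arm.observe();print({k:np.round(v,3) for k,v in s.items()})
E
```

```text
side (array([ 0.41797594, -1.20839904,  1.29098206]), array([ 0.06576778,  0.73074063, -0.67947975])) [493.3115581    0.         285.64016099]
top (array([0.33172808, 0.02404797, 1.46429987]), array([ 0.16865576, -0.01792027, -0.9855121 ])) [414.73220198   0.         276.82806247]
{'clock': np.float64(0.1), 'joints': array([-1.289,  0.435,  0.025,  1.574, -0.012,  1.134, -0.075]), 'dq': array([ 0.   , -0.002, -0.001, -0.002,  0.002,  0.001, -0.001]), 'joint_efforts': array([ 3.0000e-03, -6.6912e+01,  9.8800e-01, -3.1514e+01, -6.1000e-02,
        3.7000e-02,  0.0000e+00]), 'position': array([0.234, 0.579, 0.226]), 'ee_rot': array([-6.010e-01, -3.083e+00,  2.000e-03]), 'force': array([ 0.58 , -0.435, -0.611]), 'ft_torque': array([-0.013, -0.03 , -0.   ]), 'gripper_force': np.float64(0.0), 'width': np.float64(0.999)}
```

View pics/side0.png

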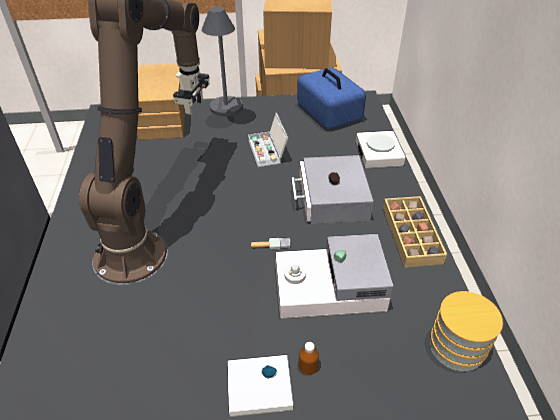

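View pics/top0.png

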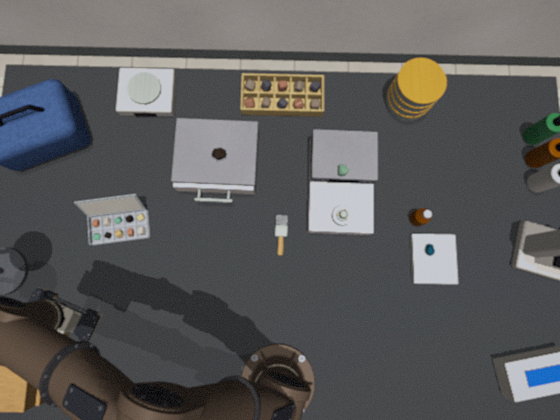

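The side view shows the handle at about (297,192), the port at (294,272) and the brush at (270,243). In the top view the handle is at (213,199), the port at (342,215), the brush at (281,235) and the specimen box at (118,222). Next I'll zoom in and measure.

```bash
python3 - <<'E'
from h import *
s=cv2.imread("pics/side0.png");t=cv2.imread("pics/top0.png")
def c(i,x,y,w,h): return cv2.resize(i[y:y+h,x:x+w],(400,300),interpolation=cv2.INTER_CUBIC)
a=np.vstack([np.hstack([c(s,270,160,80,60),c(s,266,248,60,45)]),np.hstack([c(t,170,160,80,60),c(t,312,192,60,45)])])
cv2.imwrite("pics/c1.png",a)
E
```

```text
(no output)
```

View pics/c1.png

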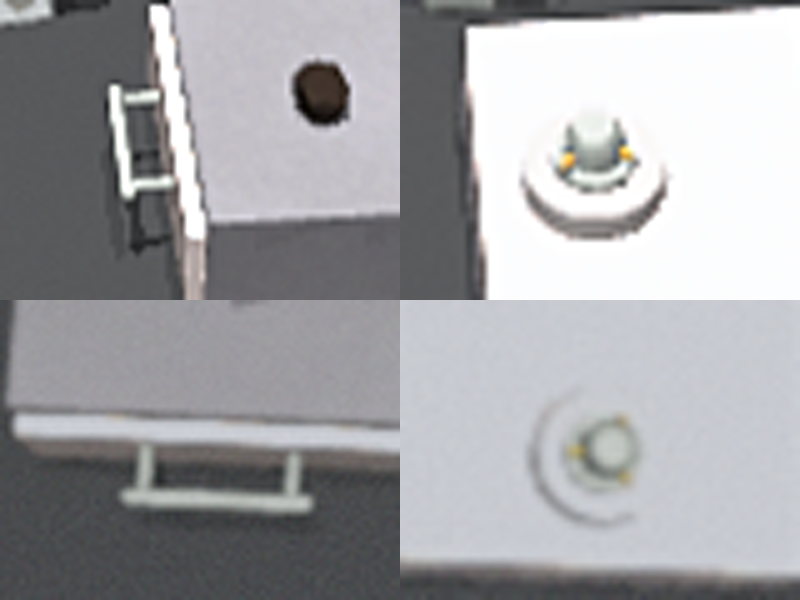

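The crops show the handle bar, which runs from (293,178) to (295.6,198.4) in side and from (194.6,199.2) to (232.4,200.6) in top. The spigot has brass pins at (338,214.6), (345.5,210) and (345.8,218.6) in top. The side view has the spigot top at about (295,266).

```bash
python3 - <<'E'
from h import *
np.set_printoptions(precision=4,suppress=True)
s=arm.get_image("side");t=arm.get_image("top")
a=tri(s,(293.2,178.3),t,(194.8,199.2));b=tri(s,(295.6,198.2),t,(232.2,200.6));print("handle",a,b,(a[0]+b[0])/2)
print("handle at .062",[onz(t,p,.062) for p in((194.8,199.2),(232.2,200.6))],[onz(s,p,.062) for p in((293.2,178.3),(295.6,198.2))])
print("spig top",tri(s,(295.1,266),t,(343.5,214.1)),onz(t,(343.5,214.1),.115),onz(s,(295.1,266),.115))
P=np.array([onz(t,p,.104) for p in((338.25,214.65),(345.45,210),(345.75,218.55))]);print("pins",P)
A=np.c_[2*P[:,:2],np.ones(3)];c=np.linalg.solve(A,(P[:,:2]**2).sum(1));print("circ",c[:2],np.sqrt(c[2]+c[0]**2+c[1]**2),np.degrees(np.arctan2(*(P[:,:2]-c[:2]).T[::-1])))
# front panel top edge ends, top view; cabinet top corners
t0=t["pixels"]
print("front top edge z.088",[onz(t,p,.088) for p in((174,184),(253,189))])
print("analyser front edge",[onz(t,p,.09) for p in((309,232),(373,234))])
print("brush",[onz(t,p,.02) for p in((281,216),(280,254))], "specbox",[onz(t,p,.03) for p in((90,242),(148,238))])
print("plate",[onz(t,p,.03) for p in ((412,234),(455,234))])
from scipy.spatial.transform import Rotation as R
print(R.from_rotvec(arm.observe()["ee_rot"]).as_matrix())
E
```

```text
handle (array([0.6051, 0.2923, 0.0606]), np.float64(0.002063436303510467)) (array([0.5999, 0.1626, 0.0708]), np.float64(0.00048664232103721886)) [0.6025 0.2274 0.0657]
handle at .062 [array([0.6038, 0.292 , 0.062 ]), array([0.6014, 0.1634, 0.062 ])] [array([0.6059, 0.2909, 0.062 ]), array([0.6015, 0.1725, 0.062 ])]
spig top (array([ 0.553 , -0.2095,  0.1199]), np.float64(0.001825521508131723)) [ 0.5529 -0.2104  0.115 ] [ 0.5545 -0.2052  0.115 ]
pins [[ 0.5525 -0.1948  0.104 ]
 [ 0.5687 -0.219   0.104 ]
 [ 0.5399 -0.2196  0.104 ]]
circ [ 0.5541 -0.2112] 0.01652303214251003 [  95.4432  -27.9584 -149.4053]
front top edge z.088 [array([0.6499, 0.36  , 0.088 ]), array([0.6378, 0.0918, 0.088 ])]
analyser front edge [array([ 0.4943, -0.0988,  0.09  ]), array([ 0.4915, -0.3127,  0.09  ])]
brush [array([ 0.5575, -0.0061,  0.02  ]), array([ 0.424 , -0.0046,  0.02  ])] specbox [array([0.453 , 0.6502, 0.03  ]), array([0.4704, 0.4523, 0.03  ])]
plate [array([ 0.501 , -0.4639,  0.03  ]), array([ 0.5038, -0.6148,  0.03  ])]
[[-0.9268  0.3755 -0.0002]
 [ 0.3755  0.9268 -0.0009]
 [-0.0001 -0.0009 -1.    ]]
```

Call:
drive_tool --pt "0 0 4 9.7 -8.75 0 0" --pt "0 0 4 9.7 -8.75 0 0" --pt "0 0 4 9.7 -8.75 0 0" --pt "0 0 4 9.7 -8.75 0 0" --pt "0 0 4 9.7 -8.75 0 0" --force 40

```text
clock: 0.7
position: [0.4214, 0.4103, 0.2267]
ee_rot: [-0.056, -3.141, -0.0]
force: [0.2, 1.5, 0.2]
width: 0.614
gripper_force: 0.0
```

Call:
drive_tool --pt "0 0 0 5.05 -4.55 0 0" --pt "0 0 0 5.05 -4.55 0 0" --pt "0 0 0 5.05 -4.55 0 0" --pt "0 0 0 5.05 -4.55 0 0" --pt "0 0 0 5.05 -4.55 0 0"

```text
clock: 1.2
position: [0.6071, 0.243, 0.2267]
ee_rot: [-0.056, -3.141, -0.0]
force: [0.1, 0.9, 0.4]
width: 0.183
gripper_force: 0.0
```

Call:
drive_tool --pt "0 0 0 0 0 -1.0 0" --pt "0 0 0 0 0 -2.0 0" --pt "0 0 0 0 0 -2.6 0" --pt "0 0 0 0 0 -2.6 0" --pt "0 0 0 0 0 -2.6 0"

```text
clock: 1.7
position: [0.6061, 0.2446, 0.1231]
ee_rot: [-0.056, -3.141, 0.0]
force: [0.3, -0.4, 0.8]
width: 0.004
gripper_force: 0.0
```

Call:
drive_tool --pt "0 0 0 0.42 -0.4 0 0" --pt "0 0 0 0.42 -0.4 0 0"

```text
clock: 1.9
position: [0.6261, 0.2261, 0.1253]
ee_rot: [0.061, 3.136, -0.001]
force: [0.7, -0.4, 0.2]
width: 0.005
gripper_force: 0.0
```

```bash
python3 - <<'E'
from h import *
s=grab("side");t=grab("top");p=arm.observe()["position"];print(p)
print(proj(s,[p,[p[0],p[1],.06]]),proj(t,[p]))
c=lambda i,x,y,w,h: cv2.resize(i["pixels"][y:y+h,x:x+w,::-1],(400,300),interpolation=cv2.INTER_CUBIC)
cv2.imwrite("pics/c2.png",np.hstack([c(s,260,140,80,60),c(t,170,150,80,60)]))
E
```

```text
[0.62396809 0.22852648 0.12469455]
[[300.0731542  175.47722403]
 [299.68637986 188.61684113]] [[210.92644765 189.87461001]]
```

View pics/c2.png

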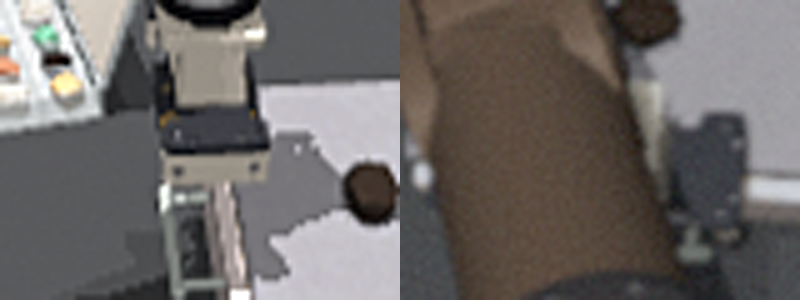

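The crop shows the gripper body over the bar: the body edge is at (300,175) in side, and the bar runs down from it at x≈295. That agrees with the computed pose, so I'll hook the bar with the closed fingers.

Call:
drive_tool --pt "0 0 0 0 0 -0.7 0" --pt "0 0 0 0 0 -1.3 0" --pt "0 0 0 0 0 -1.7 0" --pt "0 0 0 0 0 -1.95 0" --pt "0 0 0 0 0 -1.95 0"

```text
clock: 2.5
position: [0.6221, 0.2288, 0.0439]
ee_rot: [-0.055, -3.14, 0.001]
force: [0.1, 0.4, 0.0]
width: -0.0
gripper_force: 0.0
```

Call:
drive_tool --pt "0 0 0 -0.3 0.01 0 0" --pt "0 0 0 -0.9 0.03 0 0" --pt "0 0 0 -1.6 0.06 0 0" --pt "0 0 0 -2.3 0.09 0 0" --pt "0 0 0 -3.0 0.12 0 0"

```text
clock: 3.0
position: [0.5034, 0.2334, 0.0463]
ee_rot: [0.057, 3.138, 0.002]
force: [2.0, -1.0, -0.4]
width: 0.005
gripper_force: 1.1
```

Call:
drive_tool --pt "0 0 0 -0.5 0.02 0 0" --pt "0 0 0 -0.8 0.03 0 0" --pt "0 0 0 -0.95 0.03 0 0" --pt "0 0 0 -0.95 0.03 0 0"

```text
clock: 3.4
position: [0.465, 0.235, 0.0453]
ee_rot: [0.056, 3.14, 0.001]
force: [0.1, -0.3, 0.2]
width: 0.0
gripper_force: 0.0
```

Call:
drive_tool --pt "0 0 0 0.1 0 0 0" --pt "0 0 0 0.1 0 1.2 0" --pt "0 0 0 0.1 0 2.4 0.6" --pt "0 0 0 0.1 0 3.6 0.6" --pt "0 0 0 0.1 0 4.4 0.75"

```text
clock: 3.9
position: [0.4708, 0.2347, 0.2244]
ee_rot: [0.058, 3.138, 0.003]
force: [1.0, 0.5, 0.1]
width: 0.215
gripper_force: 0.0
```

Call:
drive_tool --pt "0 0 0 -1 -7 0 0.75" --pt "0 0 0 -1 -7 0 0.75" --pt "0 0 0 -1 -7 0 0.75" --pt "0 0 0 -1 -7 0 0.75" --pt "0 0 0 -1 -7 0 0.75"

```text
clock: 4.4
position: [0.4338, -0.0154, 0.2213]
ee_rot: [0.058, 3.14, 0.0]
force: [2.1, -1.4, -0.4]
width: 0.651
gripper_force: 0.0
```

```bash
python3 - <<'E'
from h import *
s=grab("side","pics/side3.png");t=grab("top","pics/top3.png");print(arm.observe()["position"])
c=lambda i,x,y,w,h: cv2.resize(i["pixels"][y:y+h,x:x+w,::-1],(400,300),interpolation=cv2.INTER_CUBIC)
cv2.imwrite("pics/c3.png",np.hstack([c(s,250,155,80,60),c(t,170,180,80,60)]))
E
```

```text
[ 0.43298339 -0.02009616  0.22127   ]
```

View pics/c3.png

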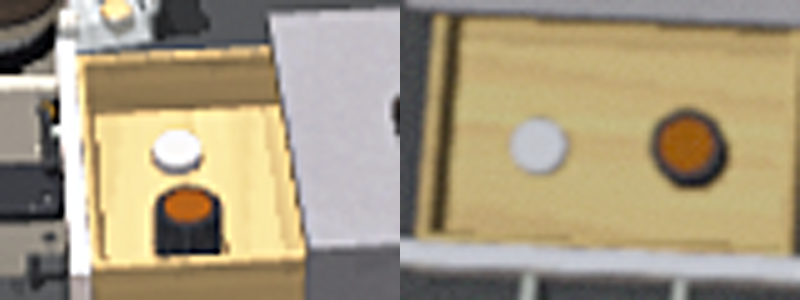

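The drawer is open. The cell's amber window is at about (287.6,196) in side and (227.4,208.4) in top, and the loupe is at (278,208) in top. I'll take the centroids by colour mask.

```bash
python3 - <<'E'
from h import *
np.set_printoptions(precision=4,suppress=True)
s=arm.get_image("side");t=arm.get_image("top")
def cen(i,x,y,w,h):
    m=cv2.inRange(cv2.cvtColor(i["pixels"],cv2.COLOR_RGB2HSV),(3,170,90),(16,255,255))
    k=np.zeros_like(m);k[y:y+h,x:x+w]=m[y:y+h,x:x+w];M=cv2.moments(k,True);print(M["m00"]);return M["m10"]/M["m00"],M["m01"]/M["m00"]
a=cen(s,275,185,30,25);b=cen(t,210,190,35,35);print(a,b,tri(s,a,t,b),onz(t,b,.068),onz(s,a,.068))
print("front edge inner top",[onz(t,p,.088) for p in((254,228.5),(249,233))],"right wall inner",onz(t,(247.5,215),.078),"loupe",onz(t,(198,209.2),.036))
print("front edge",onz(t,(253,234),.088),onz(t,(253,229.5),.088))
# yaw: front panel lower/left edge
g=t["pixels"];print(onz(t,(174,227.5),.088))
E
```

```text
48.0
55.0
(287.125, 195.5) (226.61818181818182, 208.3090909090909) (array([0.5713, 0.1805, 0.0715]), np.float64(0.0022519450817080084)) [0.5731 0.1809 0.068 ] [0.5706 0.1842 0.068 ]
front edge inner top [array([0.503 , 0.0849, 0.088 ]), array([0.4876, 0.1011, 0.088 ])] right wall inner [0.5497 0.1085 0.078 ] loupe [0.5735 0.284  0.036 ]
front edge [0.4845 0.0877 0.088 ] [0.4995 0.0881 0.088 ]
[0.5014 0.3512 0.088 ]
```

Call:
drive_tool --pt "0 0 0 3.48 5.02 0 0.75" --pt "0 0 0 3.48 5.02 0 0.75" --pt "0 0 0 3.48 5.02 0 0.75" --pt "0 0 0 3.48 5.02 0 0.75" --pt "0 0 0 3.48 5.02 0 0.75"

```text
clock: 5.1
position: [0.5737, 0.1926, 0.2203]
ee_rot: [-0.051, -3.141, -0.002]
force: [0.4, -0.2, 0.1]
width: 0.751
gripper_force: 0.0
```

Call:
drive_tool --pt "0 0 0 0 0 -0.5 0.75" --pt "0 0 0 0 0 -1.2 0.75" --pt "0 0 0 0 0 -2.0 0.75" --pt "0 0 0 0 0 -2.5 0.75" --pt "0 0 0 0 0 -2.5 0.75"

```text
clock: 5.6
position: [0.5706, 0.1892, 0.1175]
ee_rot: [-0.053, -3.136, 0.002]
force: [-0.5, 0.5, 0.7]
width: 0.748
gripper_force: 0.0
```

```bash
python3 - <<'E'
from h import *
s=grab("side");o=arm.observe();print(o["position"],o["width"],o["ee_rot"])
cv2.imwrite("pics/c4.png",cv2.resize(s["pixels"][150:225,245:345,::-1],(600,450),interpolation=cv2.INTER_CUBIC))
E
```

```text
[0.57178832 0.18925286 0.11945582] 0.7490332404538553 [-5.34171119e-02 -3.13832168e+00  8.78320726e-04]
```

View pics/c4.png

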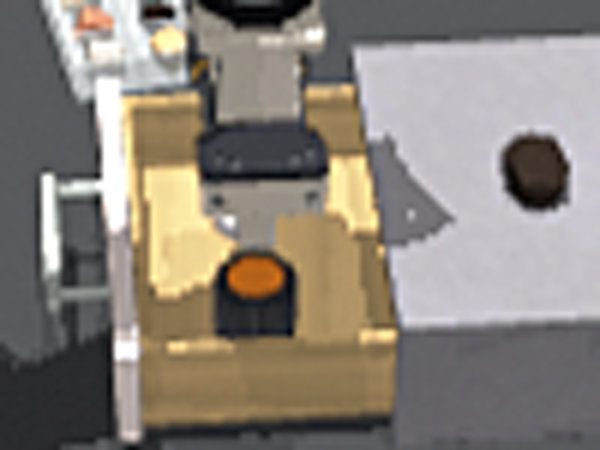

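The gripper hangs over the cell, whose window is at about (287.5,195.5) in side, and the x values agree. I'll shift y by −8 mm, descend and grip.

Call:
drive_tool --pt "0 0 0 0 -0.2 0 0.75" --pt "0 0 0 0 -0.2 -0.6 0.75" --pt "0 0 0 0 -0.2 -1.3 0.75" --pt "0 0 0 0 -0.2 -1.9 0.75" --pt "0 0 0 0 -0.2 -2.12 0.75"

```text
clock: 6.15
position: [0.5724, 0.1795, 0.0353]
ee_rot: [-0.056, -3.14, 0.0]
force: [-0.6, 0.3, 0.7]
width: 0.753
gripper_force: 0.0
```

Call:
drive_tool --pt "0 0 0 0 0 0 0.4" --pt "0 0 0 0 0 0 0.3" --pt "0 0 0 0 0 0 0.3" --pt "0 0 0 0 0 0 0.3" --pt "0 0 0 0 0 0 0.3" --force 50

```text
clock: 6.65
position: [0.5738, 0.1804, 0.0376]
ee_rot: [0.056, 3.138, 0.002]
force: [-0.4, 1.3, 6.5]
width: 0.56
gripper_force: 50.0
```

Call:
drive_tool --pt "0 0 0 0 0 0.5 0.3" --pt "0 0 0 0 0 1.3 0.3" --pt "0 0 0 0 0 2.3 0.3" --pt "0 0 0 0 0 3.3 0.3" --pt "0 0 0 0 0 3.8 0.3"

```text
clock: 7.15
position: [0.5739, 0.1802, 0.1922]
ee_rot: [0.056, 3.137, 0.003]
force: [0.9, 0.5, -1.8]
width: 0.552
gripper_force: 50.0
```

Call:
drive_tool --pt "0 0 0 -0.1 -1 0 0.3" --pt "0 0 0 -0.3 -2.2 0 0.3" --pt "0 0 0 -0.4 -3.4 0 0.3" --pt "0 0 0 -0.45 -4.6 0 0.3" --pt "0 0 0 -0.45 -5.8 0 0.3"

```text
clock: 7.65
position: [0.5539, -0.0539, 0.1886]
ee_rot: [0.056, 3.14, 0.0]
force: [1.8, 0.0, -1.8]
width: 0.555
gripper_force: 50.0
```

```bash
python3 -c "
from h import *
o=arm.observe();print(o['position'],o['width'],o['gripper_force'],o['force'],o['ee_rot'],o['joints'][6])"
```

```text
[ 0.55390512 -0.05392789  0.18859007] 0.55479456867772 50.001155734062195 [ 1.83388581  0.01327836 -1.75177636] [5.57668423e-02 3.14048199e+00 3.10719232e-04] 1.6217003017856828
```

Call:
drive_tool --pt "0 0 0 0 -1 0 0.3" --pt "0 0 0 0 -2 0 0.3" --pt "0 0 0 0 -3 0 0.3" --pt "0 0 0 0 -3.92 0 0.3" --pt "0 0 0 0 -3.92 0 0.3"

```text
clock: 8.15
position: [0.553, -0.216, 0.1886]
ee_rot: [0.069, 3.141, -0.006]
force: [-0.6, 0.0, -1.1]
width: 0.557
gripper_force: 50.0
```

```bash
python3 - <<'E'
from h import *
np.set_printoptions(precision=4,suppress=True)
s=grab("side");t=grab("top");o=arm.observe();p=o["position"];print(p,o["joints"][6],o["force"])
m=cv2.inRange(cv2.cvtColor(s["pixels"],cv2.COLOR_RGB2HSV),(3,170,90),(16,255,255));print(cv2.connectedComponentsWithStats(m)[2:])
print(proj(s,[p]),proj(s,[[p[0],p[1],p[2]-.014]]),proj(s,[[.554,-.211,.115]]))
c=lambda i,x,y,w,h: cv2.resize(i["pixels"][y:y+h,x:x+w,::-1],(400,300),interpolation=cv2.INTER_CUBIC)
cv2.imwrite("pics/c5.png",np.hstack([c(s,256,225,80,60),c(t,302,185,80,60)]))
E
```

```text
[ 0.5541 -0.2099  0.1882] 1.9152945811251791 [-1.3281  1.0012 -1.9618]
(array([[     0,      0,    560,    420, 234843],
       [   299,    347,     20,     28,    357]], dtype=int32), array([[279.4574, 209.27  ],
       [307.5378, 360.7703]]))
[[295.5515 251.3281]] [[295.4746 254.4413]] [[295.1574 267.4323]]
```

View pics/c5.png

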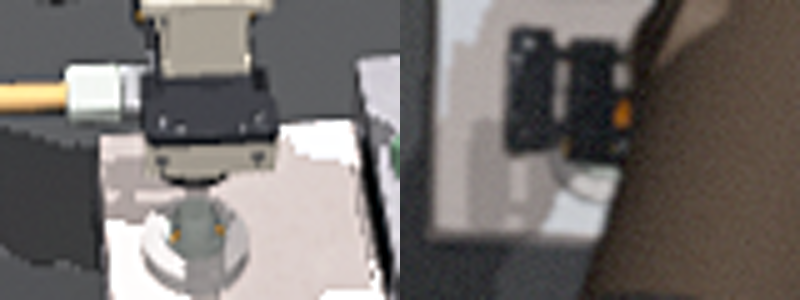

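The cell hangs right over the spigot: its underside arc is at about (294.7,260.6) in side and the spigot top at (295.4,266). I'll descend gently and watch the force.

Call:
drive_tool --pt "0 0 0 0.03 0 -0.5 0.3" --pt "0 0 0 0.03 0 -1.0 0.3" --pt "0 0 0 0.03 0 -1.3 0.3" --pt "0 0 0 0.03 0 -1.4 0.3" --pt "0 0 0 0.03 0 -1.4 0.3"

```text
clock: 8.75
position: [0.5558, -0.2082, 0.1318]
ee_rot: [-0.055, -3.14, -0.001]
force: [0.2, -0.3, -1.8]
width: 0.555
gripper_force: 50.0
```

Call:
drive_tool --pt "0 0 0 0 0 -0.1 0.3" --pt "0 0 0 0 0 -0.2 0.3" --pt "0 0 0 0 0 -0.25 0.3" --pt "0 0 0 0 0 -0.3 0.3" --pt "0 0 0 0 0 -0.3 0.3"

```text
clock: 9.25
position: [0.5556, -0.2089, 0.1197]
ee_rot: [-0.056, -3.141, -0.0]
force: [-0.3, 0.5, -1.8]
width: 0.556
gripper_force: 50.0
```

Call:
drive_tool --pt "0 0 0 0 -0.03 -0.05 0.3" --pt "0 0 0 0 -0.03 -0.1 0.3" --pt "0 0 0 0 -0.03 -0.1 0.3"

```text
clock: 9.55
position: [0.5567, -0.2093, 0.1186]
ee_rot: [0.055, 3.139, 0.002]
force: [-7.0, 5.9, 25.2]
width: 0.558
gripper_force: 50.0
```

Call:
drive_tool --pt "0 0 -0.6 -0.02 0.02 0.02 0.3" --pt "0 0 -1.2 -0.02 0.02 0.02 0.3" --pt "0 0 -1.8 -0.02 0.02 0.02 0.3" --pt "0 0 -2.4 -0.02 0.02 0.02 0.3" --pt "0 0 -3.0 -0.02 0.02 0.02 0.3"

```text
clock: 10.05
position: [0.5567, -0.2098, 0.119]
ee_rot: [0.468, 3.102, -0.0]
force: [-1.0, 1.3, 13.9]
width: 0.553
gripper_force: 50.0
```

```bash
cat > o.py <<'E'
from h import *
np.set_printoptions(precision=4,suppress=True)
o=arm.observe();print(o['clock'],o['position'],o['force'],o['ft_torque'],o['ee_rot'],o['joints'][6],o['width'])
E
python3 o.py
```

```text
10.05 [ 0.5567 -0.2098  0.119 ] [-0.9934  1.296  13.8673] [0.2203 0.3711 0.1982] [ 0.4678  3.1022 -0.0002] 1.7154429506464988 0.5533631193925337
```

Call:
drive_tool --pt "0 0 -0.6 0 0 0 0.3" --pt "0 0 -1.2 0 0 0 0.3" --pt "0 0 -1.8 0 0 0 0.3" --pt "0 0 -2.4 0 0 0 0.3" --pt "0 0 -3.0 0 0 0 0.3"

```text
clock: 10.55
position: [0.5567, -0.2105, 0.1189]
ee_rot: [0.869, 3.014, -0.0]
force: [-1.7, -0.4, 14.3]
width: 0.552
gripper_force: 50.0
```

Call:
drive_tool --pt "0 0 -0.6 0 0 0 0.3" --pt "0 0 -1.2 0 0 0 0.3" --pt "0 0 -1.8 0 0 0 0.3" --pt "0 0 -2.4 0 0 0 0.3" --pt "0 0 -3.0 0 0 0 0.3"

```text
clock: 11.05
position: [0.5566, -0.2107, 0.119]
ee_rot: [1.255, 2.875, 0.0]
force: [-1.3, -0.9, 13.9]
width: 0.554
gripper_force: 50.0
```

Call:
drive_tool --pt "0 0 -0.6 0 0 0 0.3" --pt "0 0 -1.2 0 0 0 0.3" --pt "0 0 -1.8 0 0 0 0.3" --pt "0 0 -2.4 0 0 0 0.3" --pt "0 0 -3.0 0 0 0 0.3"

```text
clock: 11.55
position: [0.5563, -0.2113, 0.1187]
ee_rot: [1.621, 2.686, -0.0]
force: [-2.0, -1.9, 12.1]
width: 0.555
gripper_force: 50.0
```

Call:
drive_tool --pt "0 0 -0.6 0 0 0 0.3" --pt "0 0 -1.2 0 0 0 0.3" --pt "0 0 -1.8 0 0 0 0.3" --pt "0 0 -2.4 0 0 0 0.3" --pt "0 0 -3.0 0 0 0 0.3"

```text
clock: 12.05
position: [0.5551, -0.2094, 0.1169]
ee_rot: [1.959, 2.455, 0.0]
force: [-0.1, 0.2, -1.7]
width: 0.555
gripper_force: 50.0
```

The cell has dropped: the force has gone and z is lower. I'll push down.

Call:
drive_tool --pt "0 0 0 0 0 -0.05 0.3" --pt "0 0 0 0 0 -0.1 0.3" --pt "0 0 0 0 0 -0.15 0.3" --pt "0 0 0 0 0 -0.2 0.3" --pt "0 0 0 0 0 -0.2 0.3"

```text
clock: 12.55
position: [0.555, -0.2093, 0.1088]
ee_rot: [1.956, 2.458, 0.0]
force: [-1.5, 1.7, 5.5]
width: 0.556
gripper_force: 50.0
```

```bash
python3 o.py
```

```text
12.55 [ 0.555  -0.2093  0.1088] [-1.5068  1.6782  5.5268] [0.1677 0.4508 0.0427] [1.9563 2.4581 0.0004] 0.8555058663474645 0.5555810109087118
```

Call:
drive_tool --pt "0 0 0 0 0 -0.05 0.3" --pt "0 0 0 0 0 -0.1 0.3" --pt "0 0 0 0 0 -0.13 0.3" --pt "0 0 0 0 0 -0.16 0.3" --pt "0 0 0 0 0 -0.16 0.3"

```text
clock: 13.05
position: [0.5552, -0.2093, 0.1054]
ee_rot: [1.956, 2.458, 0.004]
force: [-11.2, 7.7, 36.7]
width: 0.556
gripper_force: 50.0
```

```bash
python3 o.py
```

```text
13.05 [ 0.5552 -0.2093  0.1054] [-11.1975   7.6624  36.6652] [1.233  2.9681 0.0452] [1.9563 2.4576 0.0038] 0.8604133492075902 0.5564428330178517
```

Call:
drive_tool --pt "0 0 0 -0.025 0.02 0 0.3" --pt "0 0 0 -0.025 0.02 0.015 0.3" --pt "0 0 0 -0.025 0.02 0.015 0.3" --pt "0 0 0 -0.025 0.02 0.015 0.3" --pt "0 0 0 -0.025 0.02 0.015 0.3"

```text
clock: 13.55
position: [0.5551, -0.2093, 0.1055]
ee_rot: [1.955, 2.456, 0.003]
force: [-5.5, 2.0, 25.1]
width: 0.556
gripper_force: 50.0
```

```bash
python3 o.py; python3 - <<'E'
from h import *
s=grab("side");c=lambda i,x,y,w,h: cv2.resize(i["pixels"][y:y+h,x:x+w,::-1],(640,480),interpolation=cv2.INTER_CUBIC)
cv2.imwrite("pics/c6.png",c(s,256,232,80,60))
E
```

```text
13.55 [ 0.5551 -0.2093  0.1055] [-5.5044  2.028  25.145 ] [0.4169 1.5897 0.0185] [1.9548 2.4556 0.003 ] 0.8591913698742478 0.5561396581316017
```

View pics/c6.png

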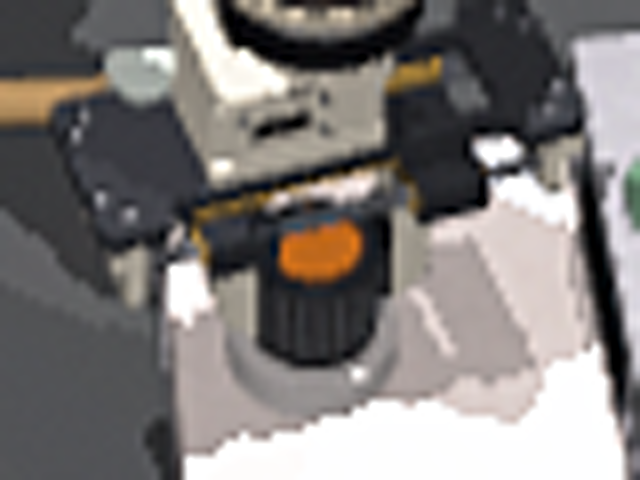

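The picture shows the cell on the flange, underside at about (296,277) in side, upright between the fingers. The stop is hard: z stayed at 0.1055 when the push eased from 37 N to 25 N. The spring estimate puts home at 0.1054, so I'm handing in.

```bash
python3 -c "
from cell import arm
print(arm.sign_off())"
```

```text
the job is handed in; nothing more can be done
None
```

I opened the drawer and lifted out the filter cell. I set it over the spigot, turned it until it dropped over the pins, and pushed it home. The job is handed in at about 13.6 s with the gripper still holding the cell down at about 25 N. Sign-off gave no verdict; seating was judged from the force, the height and the last side picture.

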